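# Seat a tin lid under the hand press and keep the pressure on

### The arm

A 7-joint arm with a two-finger parallel gripper is mounted at the origin on the work surface. World frame = base frame: x ahead of the robot, y to its left, z up, the work surface at z = 0. Lengths are in m, angles in rad, forces in N, time in s.
With the tool pointing down it reaches from about 0.425 to 0.925 m from the base axis. Payload 6.8 kg.
Tool frame: the origin (TCP) lies on the front face of the gripper's body, between the roots of the fingers; the fingertips stand 73 mm ahead of it and the grasp point (between the pads) lies 54 mm ahead of it (tcp_to_tips is the distance from the TCP to the fingertips, in m); z points along the fingers, x is the direction in which the jaws open and shut, and the axes are right-handed (so a half turn about z gives the same grasp; the last joint's range is limited). The gripper opens to 85 mm and grips with 20 to 120 N. Pads are 22 mm wide; open, the fingers measure 114 mm over their backs; the gripper's body (76 mm by 85 mm) begins 54 mm behind the grasp point. The pads swing forward as they close: fully open they stand 13 mm farther back than shut.
Start: joints at [-1.248, 0.477, 0.022, 1.555, -0.011, 1.109, -0.083], TCP at [0.282, 0.613, 0.304] pointing down, gripper open.
Joint ranges: [-2.96, 2.96], [-0.34, 2.1], [-1.41, 1.46], [0.24, 2.44], [-1.37, 4.51], [0.17, 1.92], [-2.96, 2.96]. Speed limits (rad/s): [2.39, 2.39, 3.14, 3.14, 3.14, 3.14, 3.14].

### API

Orientations are given as a unit quaternion [w, x, y, z].
In Python, from station import get_obs, read_camera, hand_in, look_for, silhouettes, tcp_to_tips gives the robot as it stands. The module is installed in compiled form; this text tells all that it offers.
- The arm moves only by the tool apply_moves, never from a script. Its argument "moves" is a list of rows, each a list of 3 entries, a list of its own where there are three numbers: the shift along the tool's x, y, z in units of 25 mm (1.0 is 25 mm), then the turn, a rotation vector about the tool's x, y, z in units of 10 degrees (1.0 is 10 degrees), then the gripper's target within -1 to 1 (fully open at 1, half-way at 0, shut at -1). In form: [[[dx, dy, dz], [rx, ry, rz], jaw], ...]. A call has 1 to 20 rows; each row is the pose to reach, as a shift and turn from the pose commanded when the call began, along the tool's axes at that moment; what a row does not reach only later rows make up. A row lasts 1/8 s, in which the tool goes at most 62.5 mm and 10.7 degrees, less where a joint would pass 70% of its speed; a pose out of reach is approached as far as the arm can. A call with a gripper value outside its range is refused whole. The fingers move at their own pace and stop on an object; "force" is the grip in N (left out, the last holds). Time passes only in rows, so rows that repeat a pose let the fingers close. It gives the time, the measured TCP pose, the force and the opening at its end, in the units of the state.
- get_obs(): the state, without advancing time (a new reading comes with each control period).
- read_camera(name): name is "side" or "top"; returns a dict with "color" (420x560x3 uint8, red, green, blue), "mtx" (3x3 intrinsics, pixels), "eye" and "rotation" of the camera in the world. Camera axes: x right, y up, looking along -z (the intrinsics and any distortion apply to the point x, -y, -z); pixel columns grow to the right and rows downward; lengths in m; the calibration is good to about 2 mm. A picture is of the moment at which its call begins. There is no depth.
- hand_in(): hands the job in, once; it reports no verdict.
Trained networks look in the newest picture that a camera, given by its name, has taken for a name from the list of things; names that differ only in an ending like _2 or _b are one class to them, and where a whole thing is asked for, a point or a joint stands for the part that bears it (a point fixed in the world has none). Each returns a list of dicts, best first, with "conf" (0 to 1); they miss things now and then, are a little off and sometimes report something else, mostly with a low value. They report only what shows in the picture. A call takes as long as a camera call. They do not tell look-alikes from the thing itself.
- look_for(camera, query): "pixel" ([row, column] in pixels, amid what is visible of it).
- silhouettes(camera, query): "mask" (420x560 bool, what is visible of it) and "pixel" ([row, column] in pixels, amid what is visible of it).
The state is a dict: "t": time; "q": joint angles; "joint_vel": joint speeds; "joint_torque": joint torques, N m; "eef_pos": TCP position; "tool_rot": TCP orientation; "contact_force": force on the tool from outside, world axes, zero at the start; "torque": the same for the moment, N m; "gripper_width": opening from 0.0 (shut) to 1.0 (fully open).
Only numpy, scipy, OpenCV 4.12 (cv2) and the standard library are available. Lean on these libraries where they do the work, as an engineer would, in place of code of your own. Each camera call takes 0.05 s, during which the arm holds its last target.

### The job

Slide the blue carrier board, with the tin whose lid still stands proud, flat along the base plate of the hand press and in between the black guides until it meets the stop. Then pull the press lever down by its red grip as far as it goes, so that the pad drives the lid home, and keep it held down on its stop: the sealing ring in the lid needs the pressure kept on, so finish while still holding the lever. Leave the other things on the bench where they are.

Things in the scene. Friction and masses are not known exactly. Their poses are not given: they have to be found in the camera images.
- press: Hand press: aluminium base plate (12 mm thick), round steel column, grey head, vertical ram. Origin on the bench straight below the ram's axis, z up; front (robot side) is -x, left is +y. Plate: x -165 to +180 mm, y -85 to +410 mm. Head: 50 mm wide in y, x from -24 mm back to the column at +125 mm, z from 136 to 222 mm; the ram rises to 260, the column to 270 mm.
- lane_mouth (a point): Mouth of the lane between the two black guides, on the plate's top (12 mm above the bench), axes as the press's; 97 mm to the left (+y) of the ram's axis. The guides are 14 mm high and parallel to y; their flared ends open to about 150 mm here and narrow to a lane 114 mm wide from y = +55 to -55 mm of the press, closed there by the dark stop.
- carrier_grip (a point): Centre of the black upright grip tab of the blue carrier board: 60 mm wide (x), 14 mm thick (y), 40 mm high, rising from the board's top. This point is 36 mm above the board's underside and 132.5 mm behind (+y of) the nest's middle. Axes as the board's: its -y end goes first into the guides; when home, its axes match the press's.
- carrier_nest (a point): Middle of the floor of the round nest in the board where the tin stands (86 mm across, 6 mm deep), 10 mm above the board's underside. Board: 110 (x) by 205 (y) by 16 mm, about 0.55 kg, loose on the base plate; its leading edge is 55 mm beyond this point. When home against the stop, this point is on the ram's axis.
- tin_center (a point): Centre (half-way up) of the tin in the nest: a steel tin with a blue band, 83 mm across and 50 mm high to its rim, about 0.3 kg; z along its axis.
- tin: The same tin; origin at the centre of its underside.
- tin_lid (a joint): How far the tin's white lid (62 mm across) has been pushed in (m): 0 = standing 5 mm proud of the rim, 0.005 = home, level with the rim. It is a tight fit: it takes about 12 N on the lid to move it and it stays where it is left.
- pad: Round pressure pad, 52 mm across, on the foot of the ram; origin at the centre of its underside, z up. 86.5 mm above the bench with the lever up; sinks 20 mm with the lever down, less what its cushion spring (5 N per mm) gives when it bears on a lid.
- lever (a joint): Angle of the press lever (rad): 0 = up at rest, 0.95 = fully down on its stop. A spring brings it back up whenever it is let go. Moving the grip takes about 4 N at first and about 11 N at the stop with a tin under the pad.
- lever_grip: The lever's red grip: round sleeve 24 mm thick, 94 mm long, spinning freely on a pin along the press's y; the lever arm joins its +y end. Origin at its middle, y along it. It swings 170 mm from point shaft: at rest 55 degrees above level on the robot's side, 319 mm over the bench; it goes down and to press -x, and is level with the shaft (180 mm up, 170 mm in front of it) at the stop.
- shaft (a point): On the axis of the lever's pinion shaft, in the plane of the grip's middle: press x = +24, y = -150, z = 180 mm. Axes as the press's; the shaft lies along y. The lever turns about it.
- done_tin_a: Finished tin with blue band and white lid, 83 mm across, 51 mm high, standing on the bench to the right of the press; origin under its centre. To be left alone.
- done_tin_b: A second finished tin, same size, behind the first; origin under its centre. To be left alone.
- jug_a: White jug with blue cap, 132 mm across, 252 mm high, at the right of the bench; origin under its centre. To be left alone.
- funnel: Blue funnel standing mouth down, 124 mm across, 125 mm high, at the left of the bench; origin under its centre. To be left alone.
- scoop: Steel scoop lying on the right front of the bench, about 210 mm long, 35 mm high. To be left alone.
Things that resemble listed ones, but are neither listed nor needed, are in the scene too. Leave any orange or pink look-alike of the part that bears carrier_grip alone.

How it is judged:
By the outcome, as a careful person would: the job done as asked, in the order asked, and still so for the second after the job is handed in, while the arm keeps its last pose, push and grip.
It also fails if it takes over 58 s, if anything falls off the work surface, if the arm or the gripper's body presses on something with over 40 N, if the wrist force passes 120 N, or if a joint passes its speed limit or range.

## Working session

There is one attempt and no reset: what is moved stays moved. The work goes in short steps, Python scripts to look and compute and a tool call to move; the robot and the scene stay as the last step left them, time stands still between calls to the robot, and variables do not carry over. Pictures are saved under pics/ and viewed, and the job is handed in when it is done.

Besides the shell and the picture viewer there is one more tool, called after ">>>" as a command line: name --argument value ..., lists and objects as JSON in quotes. apply_moves: Moves the arm, as the interface text tells. Its arguments: {"type":"object","properties":{"moves":{"type":"array"},"force":{"type":"number"}},"required":["moves"]}

```bash
mkdir -p pics
cat > h.py <<'E'
import numpy as np, cv2
from station import *
def shot(n,f):
    c=read_camera(n); cv2.imwrite('pics/'+f,cv2.cvtColor(c['color'],cv2.COLOR_RGB2BGR)); return c
def proj(c,p):
    p=np.asarray(p,float); R=np.array(c['rotation']); v=(p-np.array(c['eye']))@R
    K=np.array(c['mtx']); q=np.array([v[0],-v[1],-v[2]]); u=K@q; return u[1]/u[2],u[0]/u[2]
def ray(c,px):
    K=np.array(c['mtx']); r,cc=px; d=np.linalg.solve(K,[cc,r,1]); d=np.array([d[0],-d[1],-d[2]])
    d=np.array(c['rotation'])@d; return np.array(c['eye']),d/np.linalg.norm(d)
def atz(c,px,z):
    e,d=ray(c,px); return e+d*(z-e[2])/d[2]
def tri(c1,p1,c2,p2):
    e1,d1=ray(c1,p1);e2,d2=ray(c2,p2)
    A=np.stack([d1,-d2],1); s=np.linalg.lstsq(A,e2-e1,rcond=None)[0]
    a=e1+s[0]*d1;b=e2+s[1]*d2; return (a+b)/2,np.linalg.norm(a-b)
E
python3 - <<'E'
from h import *
np.set_printoptions(precision=4,suppress=True)
o=get_obs(); print(o)
for n in('side','top'):
    c=shot(n,n+'0.png'); print(n,c.keys(),c['mtx'],c['eye'],c['rotation'])
    for q in['carrier_grip','carrier_nest','tin','tin_center','lever_grip','pad','press','lane_mouth','shaft','done_tin_a','jug_a','funnel','scoop']:
        print(q,[(np.round(d['pixel'],1).tolist(),round(d['conf'],2)) for d in look_for(n,q)])
E
```

```text
{'t': 0.0, 'q': array([-1.2481,  0.4778,  0.0224,  1.5564, -0.0115,  1.1093, -0.0831]), 'joint_vel': array([ 0.0014, -0.0008, -0.0008, -0.0006, -0.0017, -0.0013, -0.0004]), 'joint_torque': array([  0.0005, -59.6437,   1.6075, -28.1213,   0.0124,   0.009 ,
        -0.    ]), 'eef_pos': array([0.2817, 0.6129, 0.3029]), 'tool_rot': array([ 0.0005,  0.8419,  0.5396, -0.0007]), 'contact_force': array([ 1.067 ,  0.2939, -0.113 ]), 'torque': array([-0.0328, -0.0055, -0.0208]), 'gripper_width': 1.0020888636072918}
side dict_keys(['color', 'mtx', 'eye', 'rotation']) [[454.5246   0.     270.1036]
 [  0.     454.5246 211.561 ]
 [  0.       0.       1.    ]] [-0.1909  0.9513  1.4057] [-0.3001 -0.1093  0.3544  0.8789]
carrier_grip [([231.0, 343.7], 0.65), ([283.0, 240.2], 0.62), ([344.4, 277.8], 0.57)]
carrier_nest [([345.5, 275.3], 0.95), ([281.3, 240.0], 0.9), ([231.8, 346.0], 0.65)]
tin []
tin_center []
lever_grip []
pad []
press [([217.5, 242.3], 0.94)]
lane_mouth [([219.7, 238.9], 0.75), ([343.5, 156.5], 0.69)]
shaft [([217.6, 237.8], 0.7)]
done_tin_a [([179.6, 271.3], 0.46)]
jug_a [([128.7,
[... 272 characters left out ...]
7117  0.0146 -0.0237 -0.702 ]
carrier_grip [([275.5, 187.4], 0.88), ([205.0, 212.2], 0.72), ([257.9, 330.5], 0.63)]
carrier_nest [([270.8, 184.1], 0.96), ([202.4, 219.2], 0.86), ([253.9, 323.9], 0.74), ([181.8, 257.3], 0.67), ([186.6, 419.1], 0.24)]
tin [([196.2, 236.4], 0.77), ([238.5, 376.4], 0.27)]
tin_center [([196.2, 233.9], 0.83)]
lever_grip [([191.4, 336.7], 0.63), ([181.8, 258.2], 0.53)]
pad [([191.9, 125.9], 0.36)]
press [([204.8, 214.8], 0.2)]
lane_mouth [([178.7, 256.3], 0.59)]
shaft [([179.3, 258.2], 0.88)]
done_tin_a [([150.1, 336.0], 0.85), ([180.5, 335.4], 0.83)]
jug_a [([183.6, 416.8], 0.9)]
funnel [([193.7, 126.2], 0.96), ([195.5, 233.6], 0.5)]
scoop [([236.7, 379.1], 0.81)]
```

```bash
python3 - <<'E'
s=open('h.py').read()
s=s.replace("from station import *","from station import *\nfrom scipy.spatial.transform import Rotation as Ro\ndef RM(c):\n    q=np.array(c['rotation']).ravel()\n    return Ro.from_quat(q[[1,2,3,0]]).as_matrix() if q.size==4 else q.reshape(3,3)")
s=s.replace("np.array(c['rotation'])@d","RM(c)@d").replace("R=np.array(c['rotation'])","R=RM(c)")
open('h.py','w').write(s)
E
python3 -c "
import cv2
for n in('side','top'):
    i=cv2.imread(f'pics/{n}0.png')
    cv2.imwrite(f'pics/{n}0b.png',cv2.resize(i[80:400,60:460] if n=='side' else i[110:330,80:480],None,fx=2 if n=='top' else 1.85,fy=2 if n=='top' else 1.85,interpolation=cv2.INTER_CUBIC))"
```

```text
(no output)
```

View pics/side0.png

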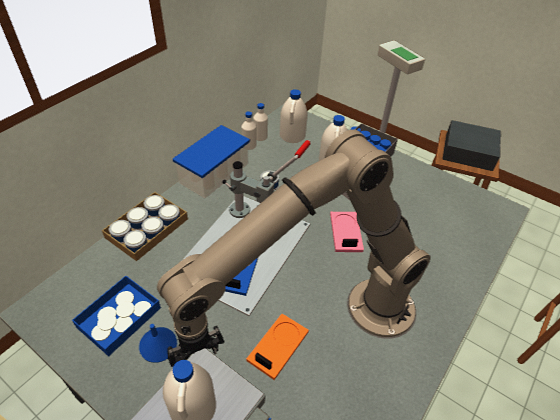

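View pics/top0.png

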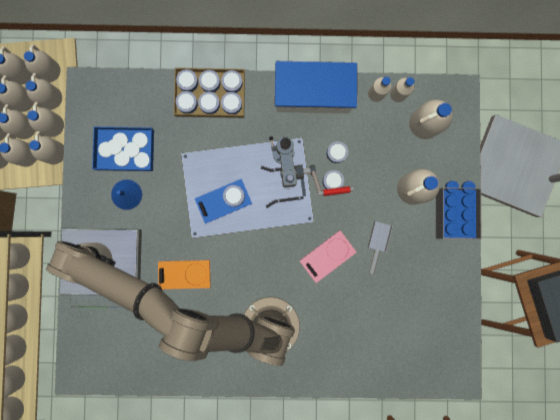

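View pics/side0b.png

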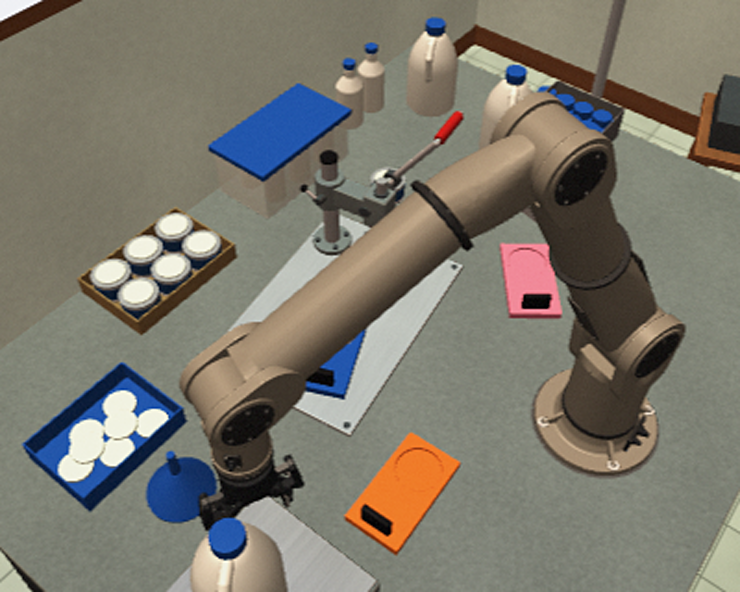

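View pics/top0b.png

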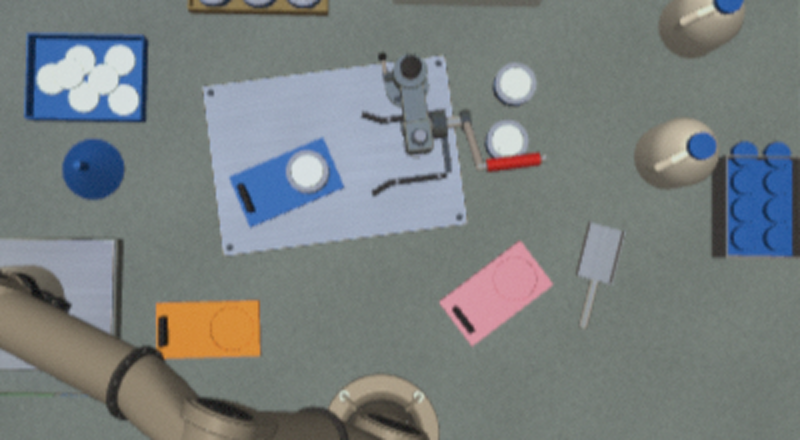

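Run:
```python
from h import *
from scipy.optimize import least_squares
np.set_printoptions(precision=4,suppress=True)
c=read_camera('top'); im=c['color'].astype(int)
# plate mask
hsv=cv2.cvtColor(c['color'],cv2.COLOR_RGB2HSV)
m=((hsv[...,2]>135)&(im[...,2]>im[...,0]-2)).astype(np.uint8); roi=np.zeros_like(m); roi[130:245,170:325]=1; m*=roi
m=cv2.morphologyEx(m,cv2.MORPH_OPEN,np.ones((3,3)))
n,l,s,_=cv2.connectedComponentsWithStats(m); k=1+s[1:,4].argmax(); print(s[k])
cs,_=cv2.findContours((l==k).astype(np.uint8),cv2.RETR_EXTERNAL,cv2.CHAIN_APPROX_NONE)
h=max(cs,key=cv2.contourArea).reshape(-1,2).astype(float)
pts=np.array([atz(c,(r,q),0.012)[:2] for q,r in h])
cen=pts.mean(0)
def sd(p):
    ca,sa=np.cos(p[2]),np.sin(p[2]); d=pts-p[:2]
    x=ca*d[:,0]+sa*d[:,1]; y=-sa*d[:,0]+ca*d[:,1]
    x-=0.0075; y-=0.1625
    # signed dist to rectangle
    ax=np.abs(x)-.1725-.0; ay=np.abs(y)-.2475
    return np.where(ax>ay,ax,ay)
best=None
for a in np.radians([0,8,-8]):
    r=least_squares(sd,[cen[0],cen[1]-.16,a],loss='soft_l1',f_scale=.003)
    if best is None or r.cost<best.cost: best=r
print(best.x,np.degrees(best.x[2]),best.cost,np.percentile(np.abs(sd(best.x)),[50,80]),np.median(sd(best.x)))
P=best.x; np.save('press.npy',P)
ca,sa=np.cos(P[2]),np.sin(P[2])
def W(x,y,z): return np.array([P[0]+ca*x-sa*y,P[1]+sa*x+ca*y,z])
out=cv2.cvtColor(c['color'],cv2.COLOR_RGB2BGR); out=cv2.resize(out[110:330,80:480],None,fx=2,fy=2)
def dot(p,col):
    r,q=proj(c,p); cv2.circle(out,(int(round((q-80)*2)),int(round((r-110)*2))),2,col,-1)
for x in(-.165,.18):
    for y in(-.085,.41): dot(W(x,y,.012),(0,0,255))
dot(W(0,0,.26),(0,255,0)); dot(W(.125-.0,0,.27),(0,255,0)); dot(W(-.0735,-.15,.319),(255,255,0));dot(W(.024,-.15,.18),(255,0,255))
cv2.imwrite('pics/fit.png',out)
print('lever grip',W(-.0735,-.15,.319),'stop',W(-.146,-.15,.18),'home tab',W(0,.1325,.048))
# board: blue mask
b=((hsv[...,0]>100)&(hsv[...,0]<120)&(hsv[...,1]>130)).astype(np.uint8); b[:, :185]=0;b[:,270:]=0;b[:165]=0;b[225:]=0
cs,_=cv2.findContours(b,cv2.RETR_EXTERNAL,cv2.CHAIN_APPROX_NONE); hh=cv2.convexHull(np.concatenate(cs)).reshape(-1,2)
bp=np.array([atz(c,(r,q),.028)[:2] for q,r in hh]).astype(np.float32)
print(cv2.minAreaRect(bp))
sl=silhouettes('top','carrier_grip'); print([(d['pixel'],d['conf'],d['mask'].sum()) for d in sl])
blk=(hsv[...,2]<60).astype(np.uint8); blk[:, :190]=0; blk[:,215:]=0; blk[:195]=0; blk[225:]=0
ys,xs=np.nonzero(blk); print('tab px',ys.mean(),xs.mean(),len(ys), atz(c,(ys.mean(),xs.mean()),.066))
cs,_=cv2.findContours(blk,cv2.RETR_EXTERNAL,cv2.CHAIN_APPROX_NONE)
print(cv2.minAreaRect(np.array([atz(c,(r,q),.066)[:2] for r,q in zip(ys,xs)]).astype(np.float32)))
```

```text
[ 181  142  133   96 8964]
[ 0.5686 -0.0493  0.1429] 8.187135740178682 0.04817365465014795 [0.0114 0.076 ] -0.008667570147980808
lever grip [ 0.5172 -0.2082  0.319 ] stop [ 0.4454 -0.2185  0.18  ] home tab [0.5497 0.0819 0.048 ]
((0.4973026514053345, 0.19556602835655212), (0.10508937388658524, 0.20093238353729248), 23.951345443725586)
[([205.1, 215.9], 0.92, np.int64(1053)), ([257.0, 330.9], 0.79, np.int64(1478)), ([275.0, 183.3], 0.64, np.int64(1439))]
tab px 208.94444444444446 202.72222222222223 36 [0.462  0.2706 0.066 ]
((0.4621678292751312, 0.2705053985118866), (0.051089972257614136, 0.010768499225378036), 24.267337799072266)
```

View pics/fit.png

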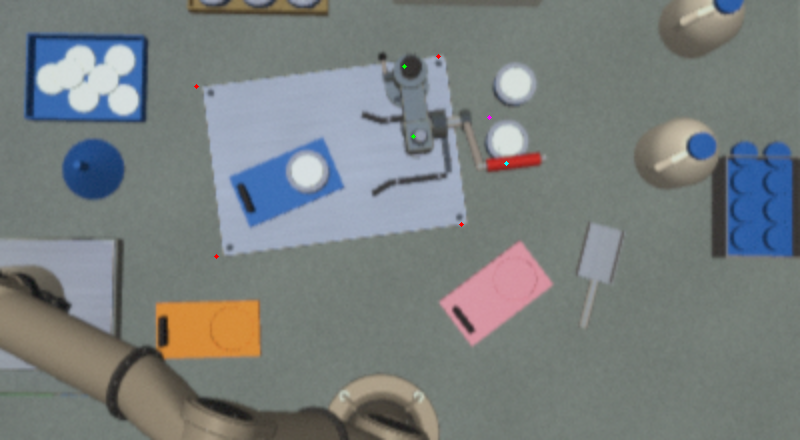

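Run:
```python
from h import *
from scipy.optimize import least_squares
np.set_printoptions(precision=4,suppress=True)
c=read_camera('top')
# refine corners subpixel by edge lines: sample profiles across each edge in 'crop' full coords
g=cv2.cvtColor(c['color'],cv2.COLOR_RGB2GRAY).astype(np.float32)
cor=[np.array(p)/2+[80,110] for p in[(203,87),(445,57),(466,223),(225,254)]]
lines=[]
for i in range(4):
    a,b=cor[i],cor[(i+1)%4]; t=(b-a)/np.linalg.norm(b-a); n=np.array([-t[1],t[0]])
    es=[]
    for f in np.linspace(.08,.92,60):
        p=a+f*(b-a); off=np.arange(-4,4.01,.25); q=(p+off[:,None]*n).astype(np.float32)
        v=cv2.remap(g,q[:,0].reshape(-1,1),q[:,1].reshape(-1,1),cv2.INTER_LINEAR).ravel()
        d=np.abs(np.gradient(cv2.GaussianBlur(v.reshape(-1,1),(1,5),0).ravel())); k=d.argmax()
        es.append(q[k])
    es=np.array(es); vx,vy,x0,y0=cv2.fitLine(es,cv2.DIST_HUBER,0,.01,.01).ravel()
    lines.append((np.array([x0,y0]),np.array([vx,vy])))
def isec(l,m):
    s=np.linalg.solve(np.stack([l[1],-m[1]],1),m[0]-l[0]); return l[0]+s[0]*l[1]
pc=[isec(lines[i-1],lines[i]) for i in range(4)]; print(np.array(pc))
wc=np.array([atz(c,(p[1],p[0]),.012)[:2] for p in pc]); print(wc,[np.linalg.norm(wc[i]-wc[i-1]) for i in range(4)])
loc=np.array([(.18,.41),(.18,-.085),(-.165,-.085),(-.165,.41)])
def f(p):
    ca,sa=np.cos(p[2]),np.sin(p[2]); return (loc@np.array([[ca,sa],[-sa,ca]])+p[:2]-wc).ravel()
r=least_squares(f,[.57,-.05,.13]); P=r.x; print(P,np.degrees(P[2]),r.fun.reshape(4,2)); np.save('press.npy',P)
ca,sa=np.cos(P[2]),np.sin(P[2])
def W(x,y,z): return np.array([P[0]+ca*x-sa*y,P[1]+sa*x+ca*y,z])
out=cv2.cvtColor(c['color'],cv2.COLOR_RGB2BGR); out=cv2.resize(out[130:240,170:360],None,fx=4,fy=4,interpolation=cv2.INTER_CUBIC)
def dot(p,col):
    r,q=proj(c,p); cv2.circle(out,(int(round((q-170)*4)),int(round((r-130)*4))),2,col,-1)
for p in loc: dot(W(*p,.012),(0,0,255))
dot(W(0,0,.26),(0,255,0)); dot(W(.125-.0,0,.27),(0,255,0)); dot(W(-.0735,-.15,.319),(255,255,0))
for y in(.055,0,-.055):
    for s in(-.057,.057): dot(W(s,y,.026),(0,0,255))
cv2.imwrite('pics/fit2.png',out)
print('lever grip',W(-.0735,-.15,.319),'stop',W(-.146,-.15,.18),'home tab',W(0,.1325,.048))
# board corners: minAreaRect on eroded edges -> overlay
a=np.radians(23.9)
# board axis: +y_board dir
th=None
m=silhouettes('top','carrier_grip')[0]['mask']
hsv=cv2.cvtColor(c['color'],cv2.COLOR_RGB2HSV)
t=silhouettes('top','tin'); print([(d['pixel'],d['conf'],d['mask'].sum()) for d in t])
```

```text
[[180.7619 152.7506]
 [301.5481 137.0582]
 [312.903  221.2064]
 [191.3243 237.3533]]
[[ 0.6904  0.3703]
 [ 0.762  -0.1174]
 [ 0.4212 -0.1667]
 [ 0.3498  0.3203]] [np.float64(0.34419379630334035), np.float64(0.49286559144023256), np.float64(0.3443781182856554), np.float64(0.49219255578910304)]
[ 0.572  -0.0603  0.1454] 8.330780937199982 [[ 0.0003  0.0012]
 [ 0.0004 -0.0009]
 [-0.0002 -0.0016]
 [-0.0005  0.0012]]
lever grip [ 0.521  -0.2193  0.319 ] stop [ 0.4493 -0.2298  0.18  ] home tab [0.5528 0.0708 0.048 ]
[([195.7, 237.5], 0.9, np.int64(354))]
```

View pics/fit2.png

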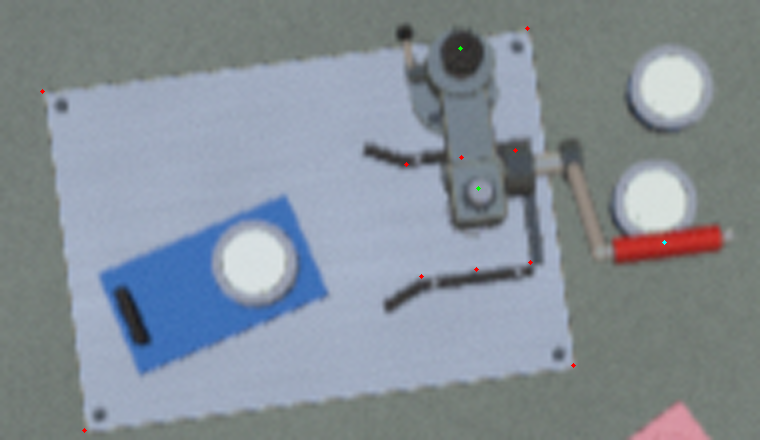

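Run:
```python
from h import *
np.set_printoptions(precision=4,suppress=True)
c=read_camera('side');t=read_camera('top')
i=cv2.cvtColor(c['color'],cv2.COLOR_RGB2BGR)
o=cv2.resize(i[255:325,200:290],None,fx=7,fy=7,interpolation=cv2.INTER_CUBIC)
# predicted tab box
P=np.load('press.npy')
phi=np.radians(24.3); y=np.array([-np.sin(phi),np.cos(phi)]); x=np.array([np.cos(phi),np.sin(phi)])
T=np.array([.462,.2705])
for z in(.028,.068):
    for a in(-.03,.03):
        for b in(-.007,.007):
            p=T+a*x+b*y; r,q=proj(c,[*p,z]); cv2.circle(o,(int((q-200+.5)*7),int((r-255+.5)*7)),3,(0,0,255) if z>.05 else (0,255,255),-1)
C=T-.085*y
for s in[(-.055,-.1025),(.055,-.1025),(.055,.1025),(-.055,.1025)]:
    p=C+s[0]*x+s[1]*y; r,q=proj(c,[*p,.028]); cv2.circle(o,(int((q-200+.5)*7),int((r-255+.5)*7)),4,(0,255,0),-1); print(p)
cv2.imwrite('pics/tabside.png',o)
print(tri(t,(208.9,202.7),c,(283.8,233)))
o=cv2.cvtColor(t['color'],cv2.COLOR_RGB2BGR)[170:230,185:265]; o=cv2.resize(o,None,fx=8,fy=8,interpolation=cv2.INTER_CUBIC)
for s in[(-.055,-.1025),(.055,-.1025),(.055,.1025),(-.055,.1025)]:
    p=C+s[0]*x+s[1]*y; r,q=proj(t,[*p,.028]); cv2.circle(o,(int((q-185+.5)*8),int((r-170+.5)*8)),4,(0,255,0),-1)
for a in(-.03,.03):
    for b in(-.007,.007):
        p=T+a*x+b*y; r,q=proj(t,[*p,.068]); cv2.circle(o,(int((q-185+.5)*8),int((r-170+.5)*8)),3,(0,0,255),-1)
cv2.imwrite('pics/tabtop.png',o)
```

```text
[0.489 0.077]
[0.5893 0.1222]
[0.5049 0.3091]
[0.4047 0.2638]
(array([0.4609, 0.2718, 0.0426]), np.float64(0.005571860056230075))
```

View pics/tabside.png

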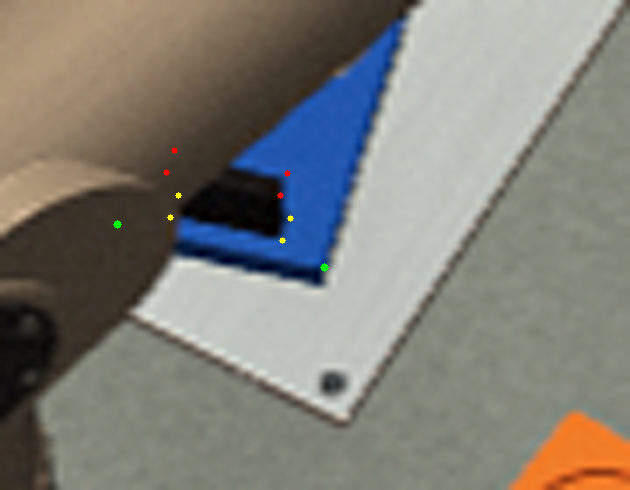

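View pics/tabtop.png

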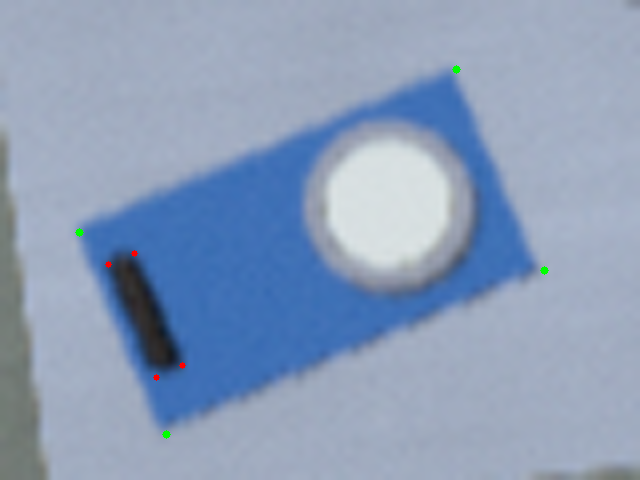

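```bash
cat >> h.py <<'E'
def to(pos,ang=None,zdown=True):
    "pos world, ang = world angle of tool x (deg), tool down"
    o=get_obs(); q=o['tool_rot']; R=Ro.from_quat(q[[1,2,3,0]])
    d=R.inv().apply(np.array(pos)-o['eef_pos'])/.025
    rv=np.zeros(3)
    if ang is not None:
        a=np.radians(ang); T=np.array([[np.cos(a),np.sin(a),0],[np.sin(a),-np.cos(a),0],[0,0,-1]])
        rv=np.degrees((R.inv()*Ro.from_matrix(T)).as_rotvec())/10
    print('shift',np.round(d,2).tolist(),'turn',np.round(rv,2).tolist())
def W(x,y,z):
    P=np.load('press.npy'); ca,sa=np.cos(P[2]),np.sin(P[2]); return np.array([P[0]+ca*x-sa*y,P[1]+sa*x+ca*y,z])
E
python3 -c "
from h import *
to([.463,.2695,.22],114)
print(tcp_to_tips)"
```

```text
shift [-9.47, 12.33, 3.36] turn [-0.0, -0.0, -4.87]
0.0726
```

Three boards could be taken for the one I want, by top-image pixel: orange (275,187), pink (257,330) and blue (205,212). The blue one carries the tin and lies on the plate, and the close crop confirms it. I'm moving above its tab.

>>> apply_moves --moves '[[[-2,2.5,0.6],[0,0,-1],1],[[-4,5,1.2],[0,0,-2],1],[[-6,7.5,1.8],[0,0,-3],1],[[-8,10,2.4],[0,0,-4],1],[[-9.47,12.33,3.0],[0,0,-4.87],1],[[-9.47,12.33,3.36],[0,0,-4.87],1],[[-9.47,12.33,3.36],[0,0,-4.87],1],[[-9.47,12.33,3.36],[0,0,-4.87],1],[[-9.47,12.33,3.36],[0,0,-4.87],1],[[-9.47,12.33,3.36],[0,0,-4.87],1]]' --force 40

```text
t: 3.0
eef_pos: [0.4624, 0.2714, 0.2204]
tool_rot: [-0.0, 0.543, 0.84, 0.001]
contact_force: [-0.2, -0.2, -0.0]
gripper_width: 1.0
```

Run:
```python
from h import *
to([.463,.2695,.106],114)
c=shot('side','side1.png'); o=cv2.imread('pics/side1.png'); cv2.imwrite('pics/side1.png',cv2.resize(o[140:360,130:400],None,fx=2.7,fy=2.7,interpolation=cv2.INTER_CUBIC))
```

```text
shift [-0.08, -0.01, 4.58] turn [0.01, -0.01, 0.02]
```

View pics/side1.png

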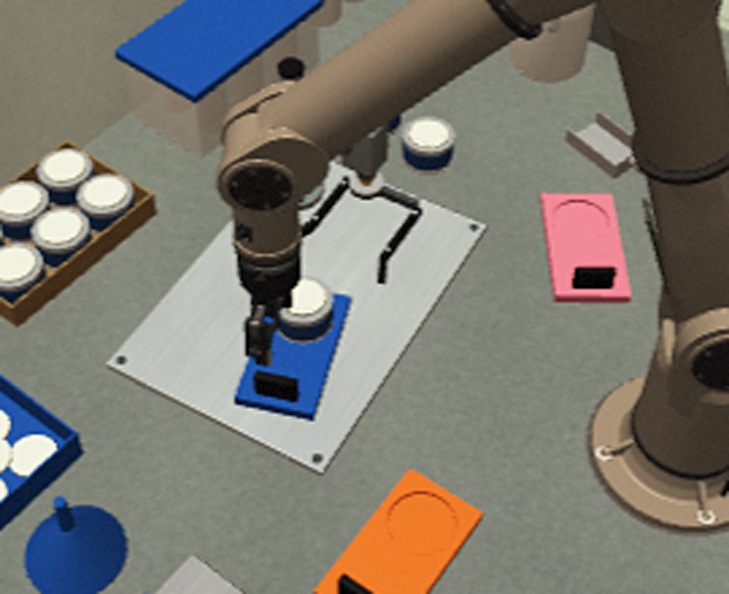

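Run:
```python
from h import *
c=read_camera('side'); h=cv2.cvtColor(c['color'],cv2.COLOR_RGB2HSV)
m=(h[...,2]<45).astype(np.uint8); r=np.zeros_like(m); r[275:292,220:245]=1; m*=r
n,l,s,ce=cv2.connectedComponentsWithStats(m); print(s,ce)
print(proj(c,[.463,.2695,.048]),tri(read_camera('top'),(1,1),c,(1,1))[1]*0)
o=cv2.cvtColor(c['color'],cv2.COLOR_RGB2BGR); o=cv2.resize(o[250:310,200:280],None,fx=8,fy=8,interpolation=cv2.INTER_CUBIC)
phi=np.radians(24); y=np.array([-np.sin(phi),np.cos(phi)]); x=np.array([np.cos(phi),np.sin(phi)])
T=np.array([.463,.2695])
for z in(.028,.068):
    for a in(-.03,.03):
        for b in(-.007,.007):
            p=T+a*x+b*y; r,q=proj(c,[*p,z]); cv2.circle(o,(int((q-200+.5)*8),int((r-250+.5)*8)),3,(0,0,255) if z>.05 else (0,255,255),-1)
cv2.imwrite('pics/tab2.png',o)
```

```text
[[     0      0    560    420 235073]
 [   224    278     16     11    127]] [[279.5257218  209.46046122]
 [231.88976378 282.68503937]]
(np.float64(282.1181489748305), np.float64(232.14648886199592)) 0.0
```

View pics/tab2.png

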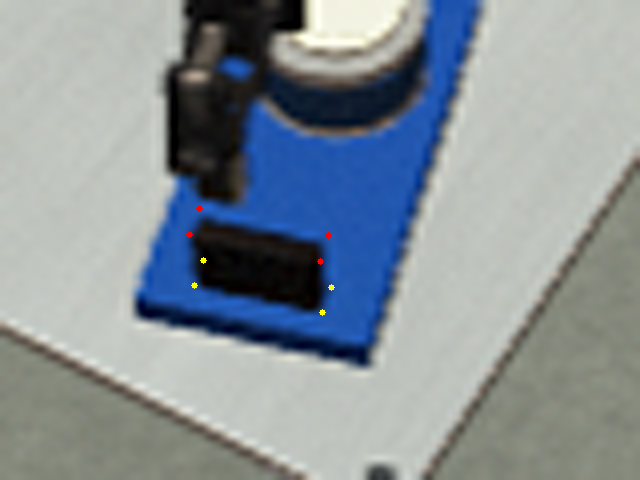

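The overlay of the predicted tab box (red and yellow dots) sits on the black tab at side pixel (283,232). The height is confirmed, so I'm descending and gripping.

>>> apply_moves --moves '[[[-0.04,0,1.2],[0,0,0],1],[[-0.08,0,2.4],[0,0,0],1],[[-0.08,0,3.6],[0,0,0],1],[[-0.08,0,4.3],[0,0,0],1],[[-0.08,0,4.55],[0,0,0],1],[[-0.08,0,4.55],[0,0,0],1],[[-0.08,0,4.55],[0,0,0],-1],[[-0.08,0,4.55],[0,0,0],-1],[[-0.08,0,4.55],[0,0,0],-1],[[-0.08,0,4.55],[0,0,0],-1],[[-0.08,0,4.55],[0,0,0],-1],[[-0.08,0,4.55],[0,0,0],-1]]' --force 40

```text
t: 4.65
eef_pos: [0.4639, 0.2692, 0.1068]
tool_rot: [-0.0, 0.544, 0.839, 0.001]
contact_force: [-2.1, 3.9, 5.4]
gripper_width: 0.156
```

Run:
```python
from h import *
o=get_obs();print(o['eef_pos'],o['tool_rot'],o['contact_force'],o['torque'],o['gripper_width'])
t=shot('top','top2.png'); i=cv2.imread('pics/top2.png'); cv2.imwrite('pics/top2.png',cv2.resize(i[130:240,170:360],None,fx=4,fy=4,interpolation=cv2.INTER_CUBIC))
to([*W(0,.33,0)[:2],o['eef_pos'][2]],98.3)
```

```text
[0.46385537 0.26922995 0.10684989] [-2.71329426e-04  5.44133470e-01  8.38997863e-01  1.13130086e-03] [-2.12850035  3.9167797   5.41908082] [ 0.68784824  0.53183712 -0.12085008] 0.15558843899894545
shift [-1.09, 2.15, 0.0] turn [0.01, -0.01, 1.58]
```

View pics/top2.png

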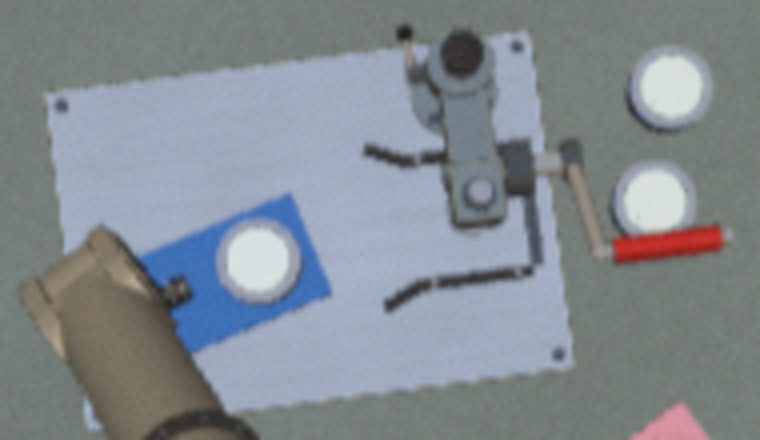

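>>> apply_moves --moves '[[[-0.05,0.1,0],[0,0,0.08],-1],[[-0.18,0.36,0],[0,0,0.26],-1],[[-0.32,0.63,0],[0,0,0.46],-1],[[-0.45,0.9,0],[0,0,0.66],-1],[[-0.6,1.17,0],[0,0,0.86],-1],[[-0.73,1.44,0],[0,0,1.06],-1],[[-0.86,1.7,0],[0,0,1.26],-1],[[-0.98,1.94,0],[0,0,1.44],-1],[[-1.06,2.09,0],[0,0,1.54],-1],[[-1.09,2.15,0],[0,0,1.58],-1],[[-1.09,2.15,0],[0,0,1.58],-1],[[-1.09,2.15,0],[0,0,1.58],-1]]'

```text
t: 6.2
eef_pos: [0.5223, 0.2662, 0.1069]
tool_rot: [-0.002, 0.654, 0.756, -0.0]
contact_force: [-9.3, 2.4, 11.2]
gripper_width: 0.159
```

Run:
```python
from h import *
o=get_obs();print(o['eef_pos'],o['tool_rot'],o['contact_force'],o['torque'],o['gripper_width'])
t=shot('top','top3.png'); i=cv2.imread('pics/top3.png'); 
im=cv2.resize(i[130:240,170:360],None,fx=4,fy=4,interpolation=cv2.INTER_CUBIC)
y0=.33-.1325
for s in[(-.055,y0-.055),(.055,y0-.055),(.055,y0+.15),(-.055,y0+.15)]:
    r,q=proj(t,W(*s,.028)); cv2.circle(im,(int((q-170+.5)*4),int((r-130+.5)*4)),3,(0,255,0),-1)
cv2.imwrite('pics/top3.png',im)
to([*W(0,.1325,0)[:2],o['eef_pos'][2]],98.3)
```

```text
[0.52227471 0.26619146 0.10685853] [-1.51374860e-03  6.54347059e-01  7.56192714e-01 -4.62008369e-04] [-9.28617995  2.40672699 11.24267648] [ 0.44779756  1.42858544 -0.38630581] 0.1585347457660445
shift [-7.91, 0.08, -0.01] turn [-0.02, -0.01, -0.0]
```

View pics/top3.png

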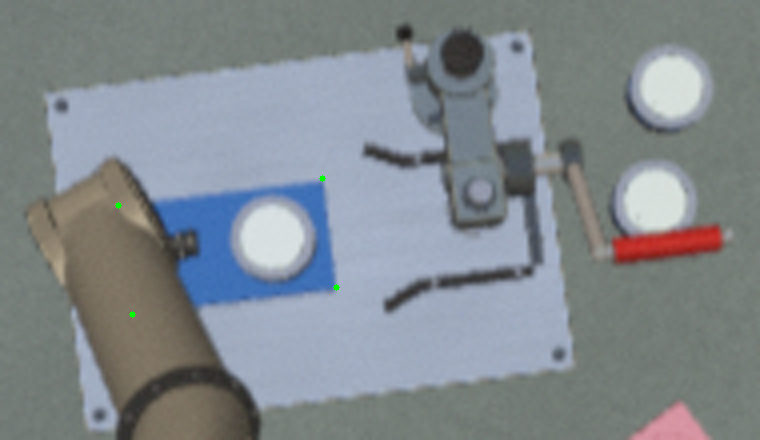

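>>> apply_moves --moves '[[[-0.15,0.1,-0.04],[0,0,0],-1],[[-0.5,0.13,-0.04],[0,0,0],-1],[[-0.9,0.14,-0.04],[0,0,0],-1],[[-1.3,0.14,-0.04],[0,0,0],-1],[[-1.7,0.14,-0.04],[0,0,0],-1],[[-2.1,0.14,-0.04],[0,0,0],-1],[[-2.5,0.14,-0.04],[0,0,0],-1],[[-2.9,0.14,-0.04],[0,0,0],-1],[[-3.3,0.14,-0.04],[0,0,0],-1],[[-3.6,0.14,-0.04],[0,0,0],-1],[[-3.8,0.14,-0.04],[0,0,0],-1],[[-3.8,0.14,-0.04],[0,0,0],-1]]'

```text
t: 7.75
eef_pos: [0.5398, 0.1706, 0.107]
tool_rot: [-0.001, 0.655, 0.755, -0.001]
contact_force: [-4.8, 1.8, -0.7]
gripper_width: 0.155
```

```bash
cat > look.py <<'E'
from h import *
import sys
f=sys.argv[1]; y0=float(sys.argv[2])-.1325
o=get_obs();print(o['t'],o['eef_pos'],o['tool_rot'],o['contact_force'],o['torque'],o['gripper_width'])
t=shot('top',f); i=cv2.imread('pics/'+f)
im=cv2.resize(i[150:230,220:320],None,fx=7,fy=7,interpolation=cv2.INTER_CUBIC)
for s in[(-.055,y0-.055),(.055,y0-.055),(.055,y0+.15),(-.055,y0+.15)]:
    r,q=proj(t,W(*s,.028)); cv2.circle(im,(int((q-220+.5)*7),int((r-150+.5)*7)),3,(0,255,0),-1)
cv2.imwrite('pics/'+f,im)
to([*W(0,.1325,0)[:2],o['eef_pos'][2]],98.33)
E
python3 look.py top4.png .235
```

```text
7.75 [0.53975306 0.17063569 0.10697261] [-0.00113435  0.65518984  0.75546263 -0.00109678] [-4.77776717  1.81412549 -0.72720565] [ 0.4798496   0.75130779 -0.45635048] 0.15455429876222496
shift [-4.03, -0.05, -0.0] turn [-0.02, -0.0, -0.02]
```

View pics/top4.png

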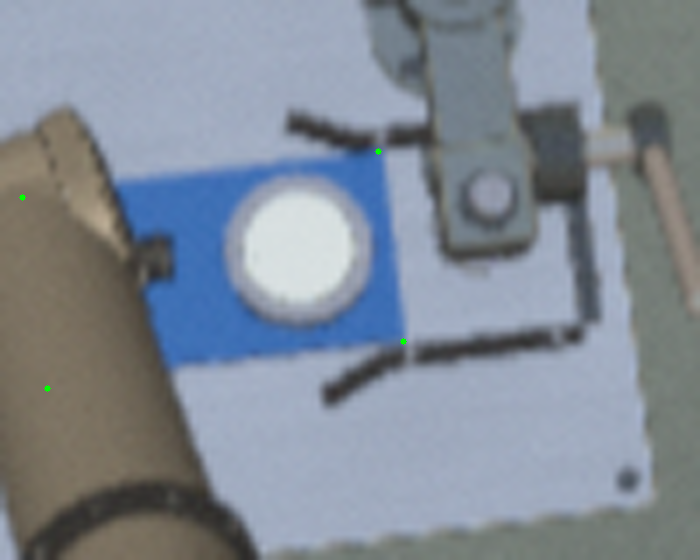

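>>> apply_moves --moves '[[[-0.12,0,0],[0,0,0],-1],[[-0.4,0,0],[0,0,0],-1],[[-0.7,0,0],[0,0,0],-1],[[-1.0,0,0],[0,0,0],-1],[[-1.35,0,0],[0,0,0],-1],[[-1.7,0,0],[0,0,0],-1],[[-2.05,0,0],[0,0,0],-1],[[-2.4,0,0],[0,0,0],-1],[[-2.75,0,0],[0,0,0],-1],[[-3.05,0,0],[0,0,0],-1],[[-3.3,0,0],[0,0,0],-1],[[-3.5,0,0],[0,0,0],-1],[[-3.5,0,0],[0,0,0],-1]]'

```text
t: 9.43
eef_pos: [0.551, 0.0854, 0.107]
tool_rot: [-0.002, 0.654, 0.756, -0.001]
contact_force: [-9.1, 4.8, 2.8]
gripper_width: 0.157
```

```bash
python3 look.py top5.png .1455
```

```text
9.425 [0.5510214  0.08537743 0.10695133] [-0.00236866  0.65439552  0.75614733 -0.00144885] [-9.11970054  4.82057701  2.84050092] [ 1.02944451  1.4190706  -0.23436301] 0.1567316160967961
shift [-0.58, -0.01, -0.0] turn [-0.03, -0.01, -0.01]
```

View pics/top5.png

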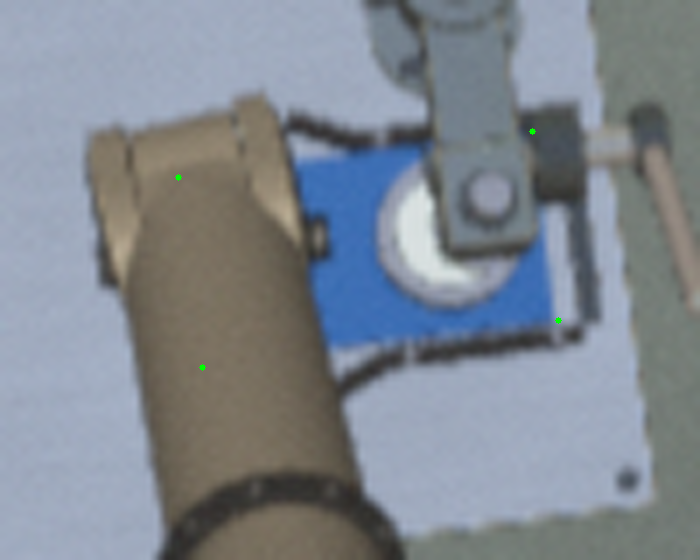

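>>> apply_moves --moves '[[[-0.1,0,0],[0,0,0],-1],[[-0.2,0,0],[0,0,0],-1],[[-0.3,0,0],[0,0,0],-1],[[-0.4,0,0],[0,0,0],-1],[[-0.5,0,0],[0,0,0],-1],[[-0.5,0,0],[0,0,0],-1]]'

```text
t: 10.22
eef_pos: [0.5525, 0.0739, 0.107]
tool_rot: [-0.003, 0.654, 0.757, -0.001]
contact_force: [-10.0, 7.1, 4.1]
gripper_width: 0.158
```

>>> apply_moves --moves '[[[-0.06,0,0],[0,0,0],-1],[[-0.12,0,0],[0,0,0],-1],[[-0.12,0,0],[0,0,0],-1]]'

```text
t: 10.6
eef_pos: [0.5529, 0.0713, 0.107]
tool_rot: [-0.003, 0.654, 0.757, -0.001]
contact_force: [-11.7, 7.1, 4.5]
gripper_width: 0.155
```

```bash
python3 look.py top6.png .1325
```

```text
10.6 [0.55285735 0.07129702 0.10696265] [-0.00296533  0.65382564  0.75663833 -0.00129328] [-11.74390438   7.08361757   4.50298934] [ 1.5537337   1.63184161 -0.13981328] 0.15454744073654308
shift [-0.02, -0.01, 0.0] turn [-0.03, -0.02, 0.0]
```

View pics/top6.png

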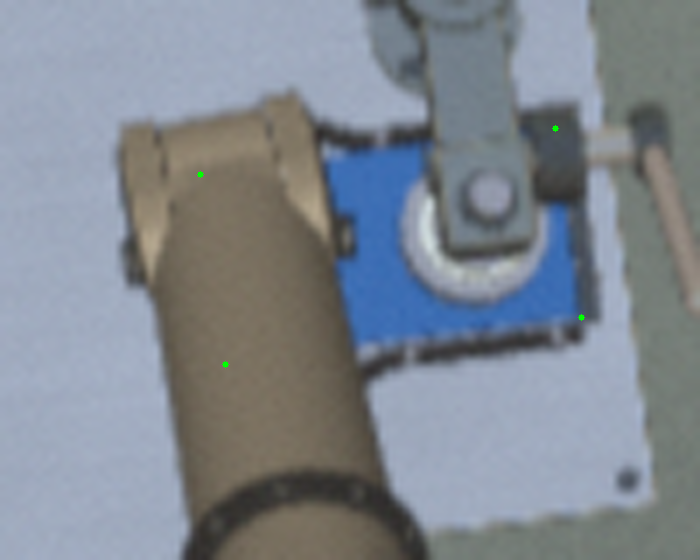

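>>> apply_moves --moves '[[[-0.06,-0.05,0],[0,0,0],-1],[[-0.12,-0.05,0],[0,0,0],-1],[[-0.12,-0.05,0],[0,0,0],-1]]'

```text
t: 11.02
eef_pos: [0.5525, 0.0704, 0.107]
tool_rot: [-0.003, 0.653, 0.757, 0.0]
contact_force: [-8.6, 13.7, 1.9]
gripper_width: 0.159
```

>>> apply_moves --moves '[[[-0.06,0,0],[0,0,0],-1],[[-0.1,0,0],[0,0,0],-1],[[-0.1,0,0],[0,0,0],-1]]'

```text
t: 11.4
eef_pos: [0.5525, 0.0703, 0.1071]
tool_rot: [-0.004, 0.652, 0.758, 0.001]
contact_force: [-10.7, 20.0, 3.2]
gripper_width: 0.156
```

The board has met the stop: y stays at 0.0703 while the force rises from 7 to 20 N. I'm releasing it and lifting.

>>> apply_moves --moves '[[[0,0,0],[0,0,0],0.2],[[0,0,0],[0,0,0],0.6],[[0,0,0],[0,0,0],0.6],[[0,0,0],[0,0,0],0.6],[[0,0,-0.6],[0,0,0],0.6],[[0,0,-1.6],[0,0,0],0.6],[[0,0,-3],[0,0,0],0.6],[[0,0,-5],[0,0,0],1],[[0,0,-7],[0,0,0],1],[[0,0,-9],[0,0,0],1],[[0,0,-11],[0,0,0],1],[[0,0,-13],[0,0,0],1],[[0,0,-13],[0,0,0],1]]'

```text
t: 13.02
eef_pos: [0.5565, 0.0635, 0.4379]
tool_rot: [0.003, 0.655, 0.756, 0.004]
contact_force: [0.5, 0.5, -0.0]
gripper_width: 1.003
```

```bash
python3 look.py top7.png .1325
python3 - <<'E'
from h import *
c=shot('side','side7.png'); o=cv2.imread('pics/side7.png'); cv2.imwrite('pics/side7.png',cv2.resize(o[120:300,160:360],None,fx=3.3,fy=3.3,interpolation=cv2.INTER_CUBIC))
for n in('top','side'):
  for d in silhouettes(n,'lever_grip')+look_for(n,'lever_grip'): print(n,d['pixel'],d['conf'])
o=get_obs()
to([*W(-.0735,-.15,.45)],98.33-90)
to([*W(-.0735,-.15,.45)],98.33+90)
E
```

```text
13.025 [0.55651    0.06351153 0.43785121] [0.00279044 0.65479708 0.75578971 0.00386271] [ 0.52663987  0.45762809 -0.04311902] [-0.04153871  0.03683368  0.01447832] 1.0027839555993463
shift [0.31, -0.07, -0.12] turn [0.03, -0.0, -0.01]
top [187.2, 285.2] 0.54
top [191.2, 336.4] 0.53
top [190.3, 335.5] 0.51
side [182.1, 274.1] 0.73
side [150.6, 303.2] 0.55
shift [-11.0, -2.96, -0.76] turn [-0.01, 0.01, 8.99]
shift [-11.0, -2.96, -0.76] turn [-0.01, -0.01, -9.01]
```

View pics/top7.png

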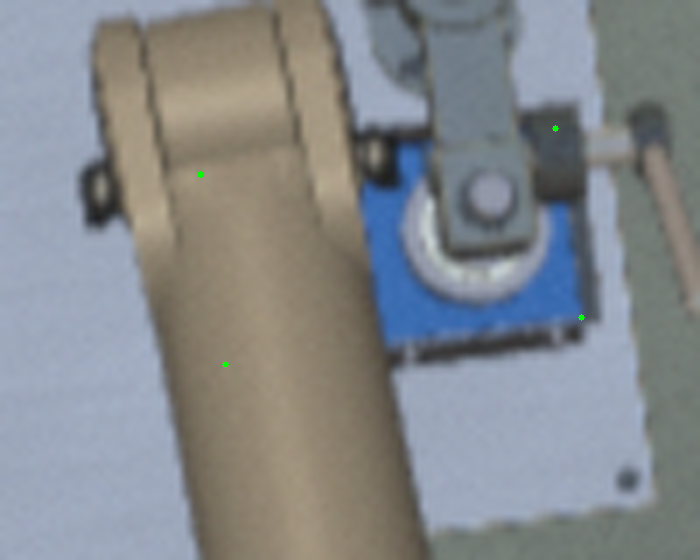

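View pics/side7.png

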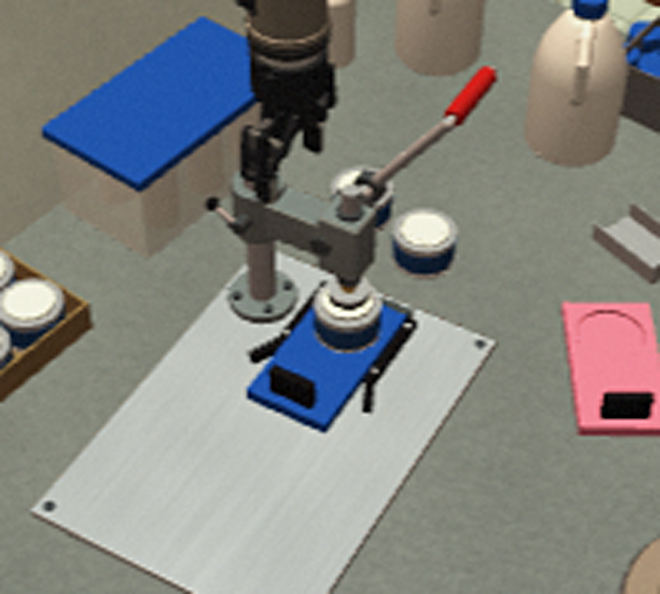

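Run:
```python
from h import *
np.set_printoptions(precision=4,suppress=True)
C={}
for n in('side','top'):
    c=read_camera(n); h=cv2.cvtColor(c['color'],cv2.COLOR_RGB2HSV)
    m=(((h[...,0]<6)|(h[...,0]>174))&(h[...,1]>170)&(h[...,2]>80)).astype(np.uint8)
    k,l,s,ce=cv2.connectedComponentsWithStats(m); b=1+s[1:,4].argmax(); print(n,s[b],ce[b]); C[n]=(c,(ce[b][1],ce[b][0]))
    print(proj(c,W(-.0735,-.15,.319)))
print(tri(*C['top'],*C['side']),W(-.0735,-.15,.319))
```

```text
side [295 140  15  18 105] [302.5333 147.9048]
(np.float64(149.01405769128337), np.float64(301.4147600412125))
top [324 187  26   8 136] [336.5294 190.6471]
(np.float64(190.5045050613414), np.float64(336.02209906019516))
(array([ 0.519 , -0.221 ,  0.3244]), np.float64(0.0025119937721020634)) [ 0.521  -0.2193  0.319 ]
```

Run:
```python
from h import *
print(get_obs()['q'].round(3))
to([.520,-.220,.45],8.33); to([.520,-.220,.45],188.33)
```

```text
[-0.268  0.189  0.05   1.67  -0.01   1.285  1.498]
shift [-11.02, -3.01, -0.75] turn [-0.01, 0.01, 8.99]
shift [-11.02, -3.01, -0.75] turn [-0.01, -0.01, -9.01]
```

>>> apply_moves --moves '[[[-1,-0.2,-0.6],[0,0,0.9],1],[[-2.5,-0.5,-0.75],[0,0,1.9],1],[[-4.5,-1,-0.75],[0,0,2.9],1],[[-6.5,-1.6,-0.75],[0,0,3.9],1],[[-8.5,-2.2,-0.75],[0,0,4.9],1],[[-10,-2.7,-0.75],[0,0,5.9],1],[[-11.02,-3.01,-0.75],[0,0,6.9],1],[[-11.02,-3.01,-0.75],[0,0,7.9],1],[[-11.02,-3.01,-0.75],[0,0,8.99],1],[[-11.02,-3.01,-0.75],[0,0,8.99],1],[[-11.02,-3.01,-0.75],[0,0,8.99],1],[[-11.02,-3.01,-0.75],[0,0,8.99],1]]'

```text
t: 14.92
eef_pos: [0.5203, -0.2198, 0.4508]
tool_rot: [-0.0, 0.997, 0.074, -0.0]
contact_force: [0.6, 1.0, -0.3]
gripper_width: 1.002
```

Run:
```python
from h import *
print(get_obs()['q'].round(3))
to([.520,-.220,.372],8.33)
for n,a in(('side',(100,230,230,360)),('top',(130,230,250,400))):
    c=shot(n,n+'8.png'); o=cv2.imread(f'pics/{n}8.png'); cv2.imwrite(f'pics/{n}8.png',cv2.resize(o[a[0]:a[1],a[2]:a[3]],None,fx=4,fy=4,interpolation=cv2.INTER_CUBIC))
```

```text
[-0.053  0.19   0.409  1.645 -0.078  1.322  0.516]
shift [-0.01, 0.01, 3.15] turn [-0.0, 0.0, 0.01]
```

View pics/side8.png

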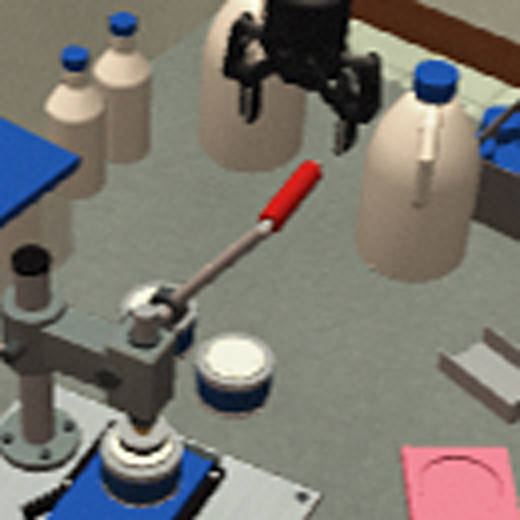

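View pics/top8.png

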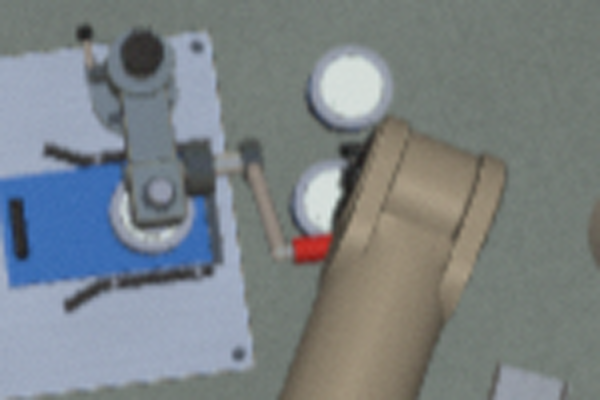

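>>> apply_moves --moves '[[[0,0,1],[0,0,0],1],[[0,0,2],[0,0,0],1],[[0,0,2.8],[0,0,0],1],[[0,0,3.1],[0,0,0],1],[[0,0,3.15],[0,0,0],0],[[0,0,3.15],[0,0,0],-1],[[0,0,3.15],[0,0,0],-1],[[0,0,3.15],[0,0,0],-1],[[0,0,3.15],[0,0,0],-1],[[0,0,3.15],[0,0,0],-1],[[0,0,3.15],[0,0,0],-1]]' --force 60

```text
t: 16.4
eef_pos: [0.5205, -0.22, 0.3729]
tool_rot: [0.0, 0.997, 0.072, 0.001]
contact_force: [-2.0, 0.8, 5.6]
gripper_width: 0.262
```

Run:
```python
from h import *
np.set_printoptions(precision=2,suppress=True)
o=get_obs(); print(o['eef_pos'],o['torque'],o['q'])
q=o['tool_rot']; R=Ro.from_quat(q[[1,2,3,0]])
p0=W(.024-.17*np.cos(np.radians(55)),-.15,.18+.17*np.sin(np.radians(55)))
for a in np.linspace(0,.95,13)[1:].tolist()+[.98,1.0]:
    t=np.radians(55)-a*np.radians(55)/.95
    d=W(.024-.17*np.cos(t),-.15,.18+.17*np.sin(t))-p0
    print(round(a,2),R.inv().apply(d)/.025)
```

```text
[ 0.52 -0.22  0.37] [0.1  0.3  0.01] [-0.04  0.24  0.4   1.76 -0.1   1.16  0.54]
0.08 [-0.43  0.    0.33]
0.16 [-0.84  0.    0.69]
0.24 [-1.21  0.    1.09]
0.32 [-1.56  0.    1.51]
0.4 [-1.86  0.    1.96]
0.47 [-2.13 -0.    2.43]
0.55 [-2.37 -0.    2.92]
0.63 [-2.56 -0.    3.43]
0.71 [-2.71 -0.    3.95]
0.79 [-2.82 -0.    4.48]
0.87 [-2.88 -0.    5.02]
0.95 [-2.91 -0.    5.57]
0.98 [-2.9  -0.    5.77]
1.0 [-2.9  -0.    5.91]
```

>>> apply_moves --moves '[[[-0.22,0,0.16],[0,0,0],-1],[[-0.64,0,0.5],[0,0,0],-1],[[-1.03,0,0.88],[0,0,0],-1],[[-1.39,0,1.3],[0,0,0],-1],[[-1.71,0,1.73],[0,0,0],-1],[[-2.0,0,2.19],[0,0,0],-1],[[-2.25,0,2.67],[0,0,0],-1],[[-2.47,0,3.17],[0,0,0],-1],[[-2.64,0,3.69],[0,0,0],-1],[[-2.77,0,4.21],[0,0,0],-1],[[-2.85,0,4.75],[0,0,0],-1],[[-2.9,0,5.2],[0,0,0],-1],[[-2.9,0,5.2],[0,0,0],-1]]'

```text
t: 18.02
eef_pos: [0.449, -0.2306, 0.2426]
tool_rot: [0.0, 0.997, 0.072, 0.0]
contact_force: [-2.8, 1.4, 10.1]
gripper_width: 0.259
```

```bash
cat > look2.py <<'E'
from h import *
import sys
np.set_printoptions(precision=4,suppress=True)
o=get_obs(); print(o['t'],o['eef_pos'],o['contact_force'],o['torque'],o['gripper_width'])
p=o['eef_pos']-[0,0,.054]; e=p-W(.024,-.15,.18); P=np.load('press.npy'); ex=e[0]*np.cos(P[2])+e[1]*np.sin(P[2])
print('angle above level deg (depth .054)',np.degrees(np.arctan2(e[2],-ex)),np.hypot(ex,e[2]))
to(W(-.146,-.15,.234))
c=shot('side',sys.argv[1]); i=cv2.imread('pics/'+sys.argv[1]); cv2.imwrite('pics/'+sys.argv[1],cv2.resize(i[130:270,200:380],None,fx=4,fy=4,interpolation=cv2.INTER_CUBIC))
E
python3 look2.py side9.png
```

```text
18.025 [ 0.449  -0.2306  0.2426] [-2.782   1.4478 10.0621] [0.242  0.5246 0.0502] 0.25947552443310135
angle above level deg (depth .054) 2.8853303980995504 0.17057694919897878
shift [0.01, -0.03, 0.34] turn [0.0, 0.0, 0.0]
```

View pics/side9.png

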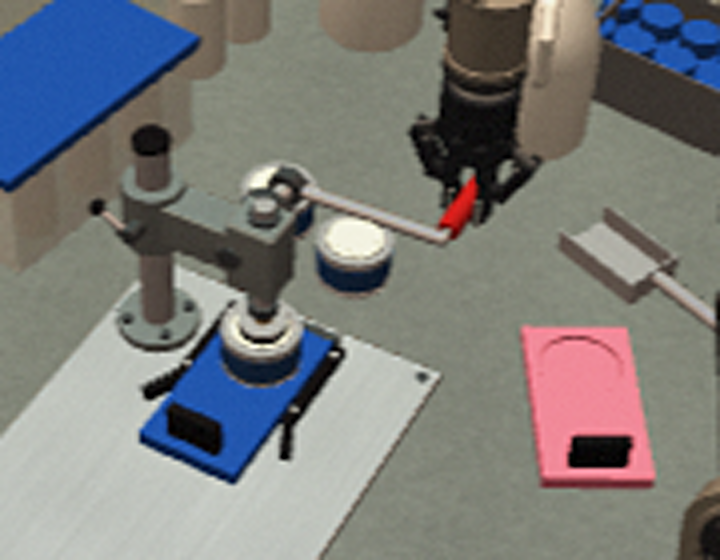

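Lever is nearly down. I'm pressing on slowly to find the stop.

>>> apply_moves --moves '[[[0,0,0.1],[0,0,0],-1],[[0,0,0.2],[0,0,0],-1],[[0,0,0.3],[0,0,0],-1],[[0,0,0.36],[0,0,0],-1],[[0,0,0.36],[0,0,0],-1]]'

```text
t: 18.7
eef_pos: [0.4488, -0.2307, 0.2348]
tool_rot: [-0.0, 0.997, 0.072, 0.001]
contact_force: [-6.0, 2.6, 18.7]
gripper_width: 0.26
```

>>> apply_moves --moves '[[[0,0,0.06],[0,0,0],-1],[[0,0,0.12],[0,0,0],-1],[[0,0,0.12],[0,0,0],-1]]'

```text
t: 19.08
eef_pos: [0.4489, -0.2308, 0.2339]
tool_rot: [-0.001, 0.997, 0.072, 0.001]
contact_force: [-14.3, 6.7, 40.8]
gripper_width: 0.264
```

>>> apply_moves --moves '[[[0,0,-0.05],[0,0,0],-1],[[0,0,-0.05],[0,0,0],-1],[[0,0,-0.05],[0,0,0],-1],[[0,0,-0.05],[0,0,0],-1],[[0,0,-0.05],[0,0,0],-1],[[0,0,-0.05],[0,0,0],-1]]'

```text
t: 19.82
eef_pos: [0.4489, -0.2308, 0.2343]
tool_rot: [-0.0, 0.997, 0.072, 0.001]
contact_force: [-10.1, 4.7, 32.3]
gripper_width: 0.258
```

```bash
python3 look2.py side10.png; python3 look.py top10.png .1325
```

```text
19.825 [ 0.4489 -0.2308  0.2343] [-10.1209   4.7134  32.2662] [0.997  2.1064 0.0766] 0.25810081419328346
angle above level deg (depth .054) 0.09528341909791145 0.17052796512240087
shift [0.02, -0.04, 0.01] turn [0.0, 0.0, 0.0]
19.875 [ 0.44886033 -0.23076249  0.2342548 ] [-4.09049921e-04  9.97386252e-01  7.22472481e-02  9.11941594e-04] [-10.64308887   5.28428746  31.5956552 ] [1.01504079 2.10614264 0.03208322] 0.26207830270374355
shift [5.85, -11.34, 0.02] turn [0.01, -0.01, -9.0]
```

View pics/side10.png

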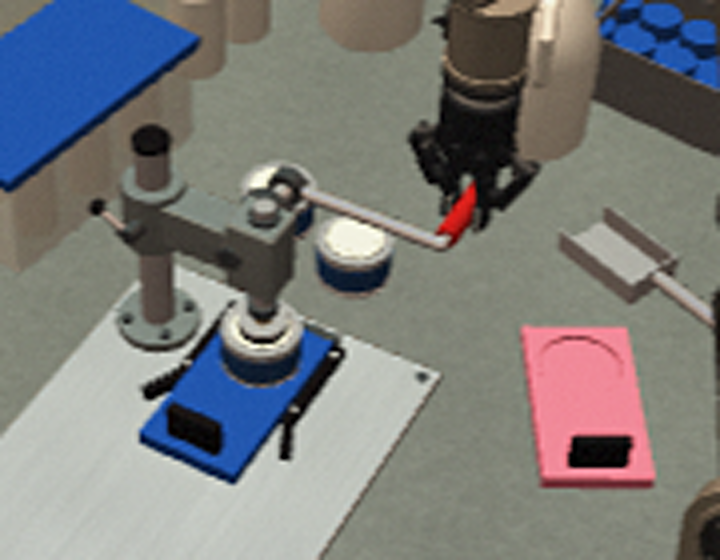

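View pics/top10.png

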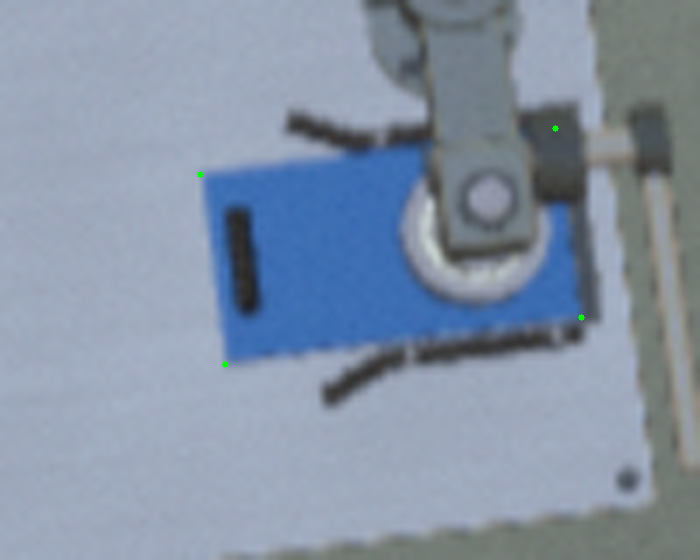

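```bash
python3 -c "
from station import *
print(hand_in())"
```

```text
the job is handed in; nothing more can be done
None
```

The job is handed in. The blue carrier board is home against the stop, and the arm is still holding the press lever down on its stop.

**Carrier board:** I gripped the blue board by its black tab, squared it with the press and slid it flat between the guides. At the stop it moved no further while the push rose from 7 to 20 N. The last top picture shows all visible board corners on the predicted home outline.

**Lever:** I took the red grip between the jaws and pulled it round its arc. The grip ended level with the shaft to within 0.1°, at a radius of 170.5 mm where 170 is nominal. At the bottom it gained only 0.9 mm for a 3 mm command, and the force jumped from 19 to 41 N. I eased off, and the arm was holding the lever at about 32 N vertical when I handed in, at about 20 s of the 58 allowed.

**Not checked or less certain:**
- **Lid:** it is hidden under the pad, so its seating is inferred. With the lever on its stop the pad spring should press with about 27 N, and the lid needs about 12 N to move.
- **Force peak:** the wrist briefly read about 41 N vertical, through the fingers on the grip, before I eased off. The 40 N limit is for the arm or the gripper's body. I saw no sign of either touching anything, but I had no separate reading for them.
- **Other things on the bench:** I did not touch them. The last two close-up pictures show only some of them, and those look unmoved.

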